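Lock the microscope boom's hinge pin with its R-clip

ROBOT

A 7-joint arm with a two-finger parallel gripper is mounted at the origin on the work surface. World frame = base frame: x ahead of the robot, y to its left, z up, the work surface at z = 0. Lengths are in m, angles in rad, forces in N, time in s.
With the tool pointing down it reaches from about 0.4 to 0.85 m from the base axis. Payload 4.5 kg.
Tool frame: the origin (TCP) lies between the finger pads; the fingertips stand r.tip_reach ahead of it and the grasp point (between the pads) lies 11 mm behind it (r.tip_reach is the distance from the TCP to the fingertips, in m); z points along the fingers, y is the line along which they close (so a half turn about z gives the same grasp; the last joint's range is limited). The gripper opens to 88 mm and grips with 3 to 60 N. Pads are 18 mm wide; open, the fingers measure 123 mm over their backs; the gripper's body (75 mm by 187 mm) begins 45 mm behind the grasp point.
Start: joints at [-1.15, 0.689, -0.195, 1.565, 0.157, 0.902, -0.215], TCP at [0.236, 0.579, 0.247] pointing down, gripper open.
Joint ranges: [-3.01, 3.01], [-0.46, 2.08], [-1.47, 1.51], [0.13, 2.56], [-1, 4.14], [0.04, 2.09], [-2.66, 2.66]. Speed limits (rad/s): [2.57, 2.57, 3.14, 3.14, 3.14, 3.14, 3.14].

INTERFACE

Orientations are given as a unit quaternion [x, y, z, w].
In Python, from plant import r, vision, workorder gives the robot as it stands.
- The arm moves only by the tool drive_tool, never from a script. Its argument "targets" is a list of rows, each an object of numbers: "tx", "ty", "tz": the shift along the world's x, y, z in units of 0.03 m (1.0 is 0.03 m); "wx", "wy", "wz": the turn, a rotation vector about the world's x, y, z in units of 60 degrees (1.0 is 60 degrees); "claw": the opening, from -1 (shut) to 1 (fully open). A call has exactly 8 rows; each row shifts and turns the commanded pose from where the row before left it; what a row does not reach is not made up. A row lasts 1/10 s, in which the tool goes at most 50 mm and 8.59 degrees, less where a joint would pass 70% of its speed; a pose out of reach is approached as far as the arm can. A call with a number of a shift or a turn outside -1 to 1 is refused whole. A call with a gripper value outside its range is refused whole. The fingers move at their own pace and stop on an object; "force" is the grip in N (left out, the last holds). Time passes only in rows, so rows that do not move let the fingers close, or fill a call up. It gives the time, the measured TCP pose, the force, the opening and the grip force at its end, in the units of the state.
- r.get_state(): the state, without advancing time (a new reading comes with each control period).
- vision.snapshot(name): name is "scene" or "top"; returns a dict with "image" (420x560x3 uint8, blue, green, red), "range_z" (420x560 float32, m along the optical axis (not along the pixel's ray), 0 where there is no reading), "K" (3x3 intrinsics, pixels), "cam_to_world" (4x4, takes a point from camera to world coordinates). Camera axes: x right, y up, looking along -z (the intrinsics and any distortion apply to the point x, -y, -z); pixel columns grow to the right and rows downward; lengths in m; the calibration is good to about 2 mm. A picture is of the moment at which its call begins.
- workorder.finish_job(): hands the job in; it is judged then, once.
The state is a dict: "clock": time; "q": joint angles; "qd": joint speeds; "joint_torque": joint torques, N m; "tool_pos": TCP position; "eef_rot": TCP orientation; "contact_force": force on the tool from outside, world axes, zero at the start; "moment": the same for the moment, N m; "opening": opening from 0.0 (shut) to 1.0 (fully open); "finger_force": force on a finger pad.
Only numpy, scipy, OpenCV 4.12 (cv2) and the standard library are available. Lean on these libraries where they do the work, as an engineer would, in place of code of your own. Each camera call takes 0.05 s, during which the arm holds its last target. There are 200 camera calls.

TASK

Push the blue-headed hinge pin of the microscope boom stand fully home, then take the red-handled R-clip out of the white parking block and push its straight leg down through the cross-hole in the bare end of the pin, until the red shoulder rests on the pin and the bent leg has snapped round it; then let go. Feel for the hole gently and never ram the pin or the clip (keep every force on the pin below 50 N), and leave the other things on the bench where they are.

Things in the scene. Friction and masses are not known exactly. Their poses are not given: they have to be found in the camera images.
- hinge_hole (a point): Nominal place, on the axis of the home pin, of its cross-hole: vertical, right through, 6.8 mm square. x across the pin, y along it, z up. Pin: steel, 20 mm diameter, axis 70 mm above the bench, its top 10 mm above this point; it ends 22 mm beyond the hole to -y. The real hole is up to 8 mm off along y (washers differ, not measured: feel or look); across and in height it is true.
- head_home (a point): Nominal centre of the outer face of the pin's blue head (disc 32 mm wide, 8 mm thick) when the pin is home: 102 mm to +y of hinge_hole, same axes; shifted by the same unknown up to 8 mm as the hole. Pushing the head to -y drives the pin home.
- stand: Fixed white hinge stand, origin under its centre: base plate 120 x 130 x 12 mm, two cheeks with outer faces at y -32 and +32 mm, 44 mm wide, tops 86 mm high. A grey boom runs from it to +x with a white zoom head 175 mm high, 215 mm from the origin. hinge_hole lies at y = -52 mm, 70 mm up; same axes.
- pin (a joint): How far the hinge pin is pulled out of its home stop, m: 0 is home, grows up to 0.03 as it moves to +y of hinge_hole. It slides stiffly (about 5 N of friction) and stays where it is left. Starts 15 to 28 mm out; the rubber washers cushion the stop (about 10 N per mm). Home means under 2 mm.
- clip_grip (a point): Centre of the R-clip's red handle, a block 24 (x) by 14 (y) by 26 mm (z), about 95 mm above the bench at the start; z up along the clip. The clip (about 40 g) stands upright in a pocket of the block, legs 38 mm deep, loose, leaning up to 4 degrees. The red shoulder, 11 mm wide, which comes to rest on the pin's top, is 40.5 mm below this point.
- clip_tip (a point): Rounded tip of the clip's straight steel leg, 5 mm round, which runs straight down from clip_grip; same axes, 87 mm below it.
- clip_seat (a point): Point on the straight leg that lies on the pin's axis when the clip is home; same axes, 36 mm above the tip and 51 mm below clip_grip.
- clip_leg (a joint): Opening of the sprung bent leg, rad: 0 relaxed, about 0.13 as its throat passes the pin, under 0.07 when snapped round. The leg (5 mm wire) is on the clip's +x side; its flared end is 8 mm above the tip, 17 mm out; its throat 22 mm above the tip. It may go to either side of the pin. Riding it over takes about 5 to 15 N downwards.
- block: White parking block, fixed, 70 x 130 x 46 mm, origin under its centre, long side along y. Two pockets 21 x 8 mm, 38 mm deep, 35 mm to either side of its centre along y: one holds the clip, the other the probe.
- probe: Bystander: dissecting probe with a blue handle, 14 mm wide, 100 mm long, upright in the other pocket; origin at its lower end.
- dish: Bystander: glass dish, 90 mm wide, 15 mm high, origin under its centre.
- beaker: Bystander: glass beaker, 70 mm wide, 90 mm high, origin under its centre.
- jar: Bystander: brown glass jar with red cap, 60 mm wide, 75 mm high, origin under its centre.
- tweezers: Bystander: steel tweezers lying on the bench, 126 mm long, origin under the middle.
- pen: Bystander: black pen lying on the notebook, 140 mm long, origin under its middle.

How it is judged:
By the outcome, as a careful person would: the job done as asked, in the order asked, and still so for the second after the job is handed in, with the robot touching nothing.
It also fails if it takes over 67 s, if anything falls off the work surface, if the arm or the gripper's body presses on something with over 40 N, if the wrist force passes 120 N, or if a joint passes its speed limit or range.

## Working session

There is one attempt and no reset: what is moved stays moved. The work goes in short steps, Python scripts to look and compute and a tool call to move; the robot and the scene stay as the last step left them, time stands still between calls to the robot, and variables do not carry over. Pictures are saved under pics/ and viewed, at most 13 in all, crops included, and the job is handed in when it is done.

Besides the shell and the picture viewer there is one more tool, called after "Call:" as name([rows], argument=value, ...), one row to a line, values as JSON. drive_tool: Moves the arm, as the interface text tells. Its arguments: {"type":"object","properties":{"targets":{"type":"array","items":{"type":"object","properties":{"tx":{"type":"number"},"ty":{"type":"number"},"tz":{"type":"number"},"wx":{"type":"number"},"wy":{"type":"number"},"wz":{"type":"number"},"claw":{"type":"number"}}}},"force":{"type":"number"}},"required":["targets"]}

```bash
mkdir -p pics; ls; cat > h.py <<'E'
import numpy as np,cv2
from plant import r,vision,workorder
def snap(n,f=None):
    s=vision.snapshot(n)
    if f: cv2.imwrite('pics/'+f,s['image'])
    z=s['range_z'];K=s['K'];v,u=np.mgrid[0:z.shape[0],0:z.shape[1]]
    P=np.stack([(u-K[0,2])/K[0,0]*z,-(v-K[1,2])/K[1,1]*z,-z],-1)
    T=s['cam_to_world'];W=P@T[:3,:3].T+T[:3,3]
    W[z==0]=np.nan
    return s,W
E
python3 - <<'E'
from h import *
for n in('scene','top'):
    s,W=snap(n,n+'0.png'); np.savez('/tmp/'+n,img=s['image'],W=W,K=s['K'],T=s['cam_to_world']);print(n,s['K'].tolist(),s['cam_to_world'].round(3).tolist(),[k for k in s])
print(r.get_state(),r.tip_reach)
E
```

```text
pics
scene [[467.97137674324716, 0.0, 284.4763061207905], [0.0, 467.97137674324716, 206.9812163637107], [0.0, 0.0, 1.0]] [[-0.269, -0.659, 0.703, 1.421], [0.963, -0.184, 0.197, 0.184], [-0.0, 0.73, 0.684, 0.905], [0.0, 0.0, 0.0, 1.0]] ['image', 'range_z', 'K', 'cam_to_world']
top [[413.1590864294763, 0.0, 279.10775467009313], [0.0, 413.1590864294763, 206.01382368683417], [0.0, 0.0, 1.0]] [[0.019, 0.996, -0.089, 0.494], [-1.0, 0.019, 0.005, -0.029], [0.007, 0.089, 0.996, 1.152], [0.0, 0.0, 0.0, 1.0]] ['image', 'range_z', 'K', 'cam_to_world']
{'clock': 0.1, 'q': array([-1.15017711,  0.68986843, -0.19455128,  1.56624996,  0.15731236,
        0.9025438 , -0.21508446]), 'qd': array([ 0.0005365 , -0.00088474, -0.00232379, -0.00327626,  0.00253321,
        0.00031306,  0.00047855]), 'joint_torque': array([-3.34271477e-03, -5.28500926e+01, -1.27184965e+00, -1.53839689e+01,
       -5.27312513e-02,  1.92580272e-03,  3.35993309e-05]), 'tool_pos': array([0.23559193, 0.57827903, 0.24600817]), 'eef_rot': array([ 1.92144729e-01,  9.81366242e-01, -8.31385091e-04, -1.00500399e-04]), 'contact_force': array([-0.23884082,  0.23218447,  0.14441509]), 'moment': array([0.04148   , 0.03470801, 0.00729922]), 'finger_force': 0.0, 'opening': 0.9981199274008971} 0.008
```

View pics/scene0.png

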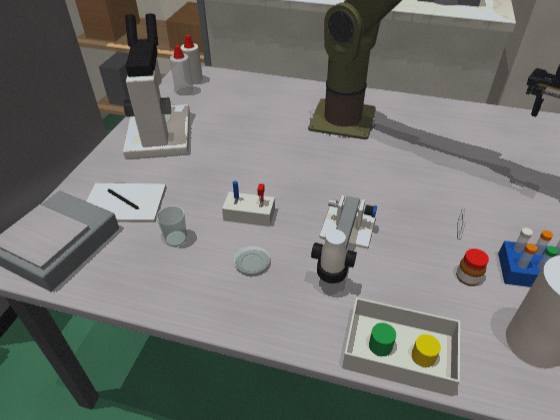

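View pics/top0.png

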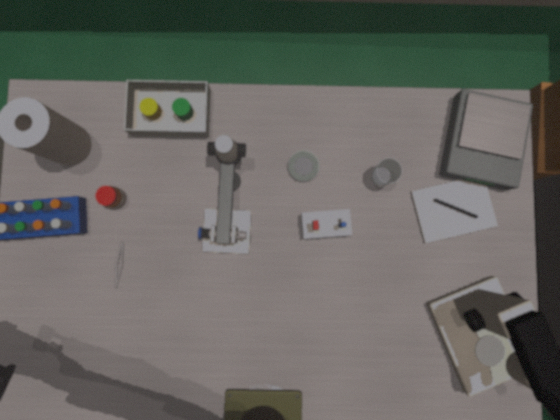

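The scene view shows the stand at (348,215) and the block at (248,207), with the red clip at (261,193). In the top view the stand is at (228,232), its blue head at (203,233) and bare pin end at (243,235). The block is at (326,224) with the clip at (315,226).

```bash
python3 - <<'E'
import numpy as np,cv2
d=np.load('/tmp/top.npz');img=d['img'];W=d['W']
e=np.load('/tmp/scene.npz')
a=cv2.resize(img[190:270,190:360],None,fx=4.7,fy=4.7,interpolation=cv2.INTER_CUBIC)
b=cv2.resize(e['img'][175:285,210:390],None,fx=4.4,fy=4.4,interpolation=cv2.INTER_CUBIC)
cv2.imwrite('pics/c1.png',a);cv2.imwrite('pics/c2.png',b)
def rect(m,name):
    p=(m[:,:2]*1000).astype(np.float32);c,s,an=cv2.minAreaRect(p);print(name,len(p),np.round(c,1),np.round(s,1),round(an,2),'z',np.nanmedian(m[:,2]).round(4))
for nm,D in(('top',d),('scene',e)):
    W=D['W'];x,y,z=W[...,0],W[...,1],W[...,2]
    I=D['img'].astype(int);B,G,R=I[...,0],I[...,1],I[...,2]
    print(nm,'bench z',np.nanmedian(z[(abs(x-.4)<.05)&(abs(y)<.05)]))
    top=np.load('/tmp/top.npz')
    ok=(x>.3)&(x<.65)
    rect(W[ok&(abs(y+.135)<.1)&(abs(z-.046)<.005)],'block')
    rect(W[ok&(abs(y-.1)<.1)&(abs(z-.012)<.005)],'base')
    rect(W[ok&(abs(y-.1)<.15)&(abs(z-.086)<.004)&(x<.45)],'cheek')
    m=ok&(abs(y)<.25)&(z>.03)&(R>B+50)&(R>G+50);rect(W[m],'clip');print(np.nanmin(W[m],0),np.nanmax(W[m],0),np.nanmedian(W[m],0))
    m=ok&(y>.1)&(y<.25)&(z>.03)&(B>R+30);rect(W[m],'head');print(np.nanmin(W[m],0),np.nanmax(W[m],0),np.nanmedian(W[m],0))
    m=ok&(y<0)&(y>-.25)&(z>.05)&(B>R+30);rect(W[m],'probe')
E
```

```text
top bench z 0.0007515471073236135
block 1127 [ 547.8 -163.3] [ 69.9 130.4] 5.45 z 0.0467
base 1183 [483.7  92.2] [166.8 332.2] 87.65 z 0.0125
cheek 0 [0. 0.] [0. 0.] 0.0 z nan
clip 39 [ 542.6 -127.2] [18.2 11.7] 4.59 z 0.1081
[ 0.53357945 -0.13336025  0.09964764] [ 0.55143079 -0.12083378  0.11148852] [ 0.54143848 -0.1261297   0.1080527 ]
head 21 [517.3 170.3] [18.1  5.8] 0.94 z 0.0851
[0.50829138 0.16728001 0.08125385] [0.52637165 0.17316312 0.09014806] [0.51598272 0.16984328 0.08509372]
probe 19 [ 545.5 -197.3] [10.2 10.2] 72.82 z 0.1082
scene bench z 0.002478607409682698
block 816 [ 548.2 -162.4] [ 76.2 130.2] 4.93 z 0.0481
base 847 [459.9  98.1] [180. 273.] 86.06 z 0.0139
cheek 0 [0. 0.] [0. 0.] 0.0 z nan
clip 76 [ 542.6 -127.2] [27.5 13.6] 14.93 z 0.1063
[ 0.52849631 -0.13504285  0.06065734] [ 0.55576612 -0.11932776  0.11365079] [ 0.54892052 -0.12584201  0.10634175]
head 40 [521.4 170.2] [ 7.9 24.8] 87.61 z 0.0827
[0.50900476 0.16627937 0.06580215] [0.53391785 0.17460155 0.09065741] [0.52661581 0.17028692 0.08274004]
probe 85 [ 546.9 -197.2] [14.2 11.8] 51.77 z 0.0881
  return np.nanmean(a, axis, out=out, keepdims=keepdims)
```

View pics/c1.png

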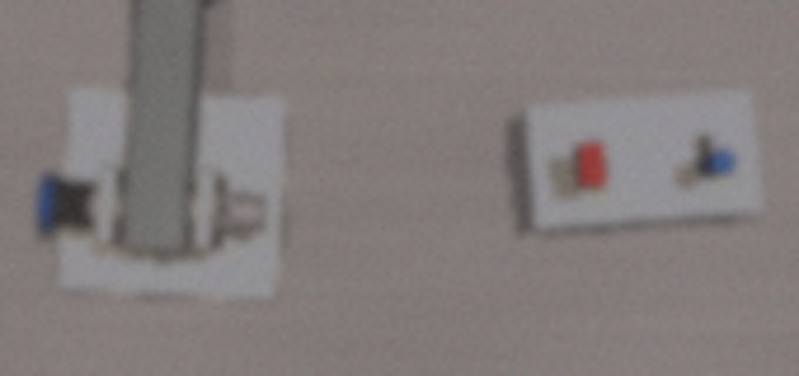

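View pics/c2.png

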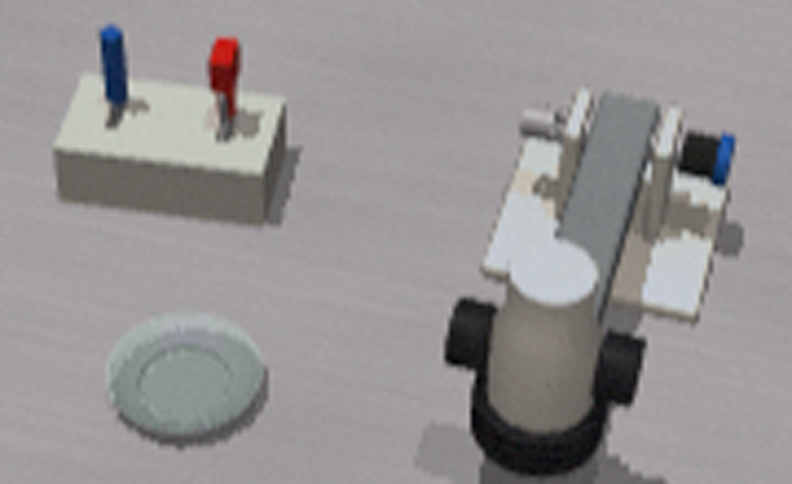

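c1 shows the stand with its blue head on the left (48,205), pin end on the right (262,212) and clip (590,165). c2 shows the clip standing in the near-right pocket (225,70). Next I tighten the stand fit.

```bash
python3 - <<'E'
from h import *
def rect(m,name):
    if len(m)<3: print(name,len(m));return
    p=(m[:,:2]*1000).astype(np.float32);c,s,an=cv2.minAreaRect(p);print(name,len(p),np.round(c,1),np.round(s,1),round(an,2),'z',np.nanmedian(m[:,2]).round(4))
for nm in('top','scene'):
    D=np.load(f'/tmp/{nm}.npz');W=D['W'];x,y,z=W[...,0],W[...,1],W[...,2]
    dz=.001 if nm=='top' else .002
    box=(x>.44)&(x<.62)&(y>.02)&(y<.2)
    rect(W[box&(abs(z-dz-.012)<.004)],'base'+nm)
    rect(W[box&(x<.56)&(abs(z-dz-.086)<.004)&(y<.16)],'cheek')
    b=W[box&(z>.086+dz+.004)];print('above',len(b),np.nanmin(b,0).round(3),np.nanmax(b,0).round(3))
    m=W[box&(y<.075)&(z>.05)&(z<.083)];rect(m,'pinend')
    for p in m[np.argsort(m[:,1])][:40:2]: print(p.round(4),end=' ')
    print()
E
```

```text
basetop 1094 [524.1 107.9] [129.6 119.8] 88.14 z 0.0127
cheek 411 [518.1 105.6] [78.9 79.3] 48.39 z 0.0854
above 1 [0.505 0.079 0.091] [0.505 0.079 0.091]
pinend 65 [511.8  61.4] [18.2 23.8] 1.0 z 0.0784
[0.5157 0.0495 0.0827] [0.5029 0.0498 0.0749] [0.5055 0.0498 0.0748] [0.5082 0.0501 0.0719] [0.5106 0.0521 0.0814] [0.5183 0.0522 0.082 ] [0.5158 0.0524 0.0784] [0.5029 0.0525 0.0725] [0.5105 0.0547 0.0813] [0.508  0.0548 0.0787] [0.5131 0.0549 0.0793] [0.5029 0.055  0.0742] [0.5104 0.0571 0.083 ] [0.513  0.0573 0.0816] [0.5183 0.0576 0.0789] [0.5054 0.0577 0.0739] [0.5079 0.0599 0.0792] [0.5053 0.0601 0.0768] [0.5182 0.0603 0.0776] [0.5104 0.0625 0.0802] 
basescene 828 [526.1 109.3] [129.6 122.6] 88.65 z 0.0141
cheek 320 [516.6 111.2] [79.9 78. ] 40.09 z 0.0864
above 1 [0.501 0.082 0.093] [0.501 0.082 0.093]
pinend 66 [515.9  62.8] [24.3 20.2] 83.92 z 0.0779
[0.52   0.0502 0.0728] [0.5171 0.0517 0.0813] [0.509  0.0527 0.0815] [0.5232 0.0531 0.0799] [0.5214 0.0535 0.0677] [0.515 0.054 0.08 ] [0.5236 0.0557 0.0809] [0.5211 0.0561 0.0681] [0.5157 0.0567 0.0812] [0.5193 0.0575 0.081 ] [0.5236 0.0583 0.0815] [0.5121 0.0589 0.0786] [0.5165 0.0597 0.0792] [0.5093 0.0609 0.0801] [0.5243 0.061  0.0828] [0.5168 0.0624 0.08  ] [0.5097 0.0635 0.0812] [0.5226 0.0642 0.0714] [0.5134 0.0643 0.0811] [0.5185 0.0655 0.0788]
```

Call:
drive_tool([
  {"tx": 0.585, "ty": -0.757, "tz": -0.1, "wz": -0.0724, "claw": -1},
  {"tx": 0.585, "ty": -0.757, "tz": -0.1, "wz": -0.0724, "claw": -1},
  {"tx": 0.585, "ty": -0.757, "tz": -0.1, "wz": -0.0724, "claw": -1},
  {"tx": 0.585, "ty": -0.757, "tz": -0.1, "wz": -0.0724, "claw": -1},
  {"tx": 0.585, "ty": -0.757, "tz": -0.1, "wz": -0.0724, "claw": -1},
  {"tx": 0.585, "ty": -0.757, "tz": -0.1, "wz": -0.0724, "claw": -1},
  {"tx": 0.585, "ty": -0.757, "tz": -0.1, "wz": -0.0724, "claw": -1},
  {"tx": 0.585, "ty": -0.757, "tz": -0.1, "wz": -0.0724, "claw": -1},
], force=20)

```text
validation failed for argument at $.ta...
```

Call:
drive_tool([
  {"tx": 0.585, "ty": -0.757, "tz": -0.1, "wz": -0.0724, "claw": -1},
  {"tx": 0.585, "ty": -0.757, "tz": -0.1, "wz": -0.0724, "claw": -1},
  {"tx": 0.585, "ty": -0.757, "tz": -0.1, "wz": -0.0724, "claw": -1},
  {"tx": 0.585, "ty": -0.757, "tz": -0.1, "wz": -0.0724, "claw": -1},
  {"tx": 0.585, "ty": -0.757, "tz": -0.1, "wz": -0.0724, "claw": -1},
  {"tx": 0.585, "ty": -0.757, "tz": -0.1, "wz": -0.0724, "claw": -1},
  {"tx": 0.585, "ty": -0.757, "tz": -0.1, "wz": -0.0724, "claw": -1},
  {"tx": 0.585, "ty": -0.757, "tz": -0.1, "wz": -0.0724, "claw": -1},
])

```text
validation failed for argument at $.ta...
```

Call:
drive_tool([
  {"tx": 0.585, "ty": -0.757, "tz": -0.1, "wx": 0, "wy": 0, "wz": -0.0724, "claw": -1},
  {"tx": 0.585, "ty": -0.757, "tz": -0.1, "wx": 0, "wy": 0, "wz": -0.0724, "claw": -1},
  {"tx": 0.585, "ty": -0.757, "tz": -0.1, "wx": 0, "wy": 0, "wz": -0.0724, "claw": -1},
  {"tx": 0.585, "ty": -0.757, "tz": -0.1, "wx": 0, "wy": 0, "wz": -0.0724, "claw": -1},
  {"tx": 0.585, "ty": -0.757, "tz": -0.1, "wx": 0, "wy": 0, "wz": -0.0724, "claw": -1},
  {"tx": 0.585, "ty": -0.757, "tz": -0.1, "wx": 0, "wy": 0, "wz": -0.0724, "claw": -1},
  {"tx": 0.585, "ty": -0.757, "tz": -0.1, "wx": 0, "wy": 0, "wz": -0.0724, "claw": -1},
  {"tx": 0.585, "ty": -0.757, "tz": -0.1, "wx": 0, "wy": 0, "wz": -0.0724, "claw": -1},
], force=20)

```text
clock: 0.9
tool_pos: [0.3766, 0.396, 0.2224]
eef_rot: [0.478, 0.878, -0.0, -0.0]
contact_force: [0.7, 0.2, -0.6]
opening: 0.297
finger_force: 0.0
```

Call:
drive_tool([
  {"tx": 0.585, "ty": -0.757, "tz": -0.1, "wx": 0, "wy": 0, "wz": -0.0724, "claw": -1},
  {"tx": 0.585, "ty": -0.757, "tz": -0.1, "wx": 0, "wy": 0, "wz": -0.0724, "claw": -1},
  {"tx": 0.585, "ty": -0.757, "tz": -0.1, "wx": 0, "wy": 0, "wz": -0.0724, "claw": -1},
  {"tx": 0.585, "ty": -0.757, "tz": -0.1, "wx": 0, "wy": 0, "wz": -0.0724, "claw": -1},
  {"tx": 0.585, "ty": -0.757, "tz": -0.1, "wx": 0, "wy": 0, "wz": -0.0724, "claw": -1},
  {"tx": 0.585, "ty": -0.757, "tz": -0.1, "wx": 0, "wy": 0, "wz": -0.0724, "claw": -1},
  {"tx": 0.585, "ty": -0.757, "tz": -0.1, "wx": 0, "wy": 0, "wz": -0.0724, "claw": -1},
  {"tx": 0.585, "ty": -0.757, "tz": -0.1, "wx": 0, "wy": 0, "wz": -0.0724, "claw": -1},
])

```text
clock: 1.7
tool_pos: [0.5169, 0.2145, 0.1983]
eef_rot: [0.718, 0.696, -0.0, -0.0]
contact_force: [-0.6, 0.1, 0.1]
opening: 0.006
finger_force: 0.0
```

Call:
drive_tool([
  {"tx": 0, "ty": 0, "tz": -0.55, "wx": 0, "wy": 0, "wz": 0, "claw": -1},
  {"tx": 0, "ty": 0, "tz": -0.55, "wx": 0, "wy": 0, "wz": 0, "claw": -1},
  {"tx": 0, "ty": 0, "tz": -0.55, "wx": 0, "wy": 0, "wz": 0, "claw": -1},
  {"tx": 0, "ty": 0, "tz": -0.55, "wx": 0, "wy": 0, "wz": 0, "claw": -1},
  {"tx": 0, "ty": 0, "tz": -0.55, "wx": 0, "wy": 0, "wz": 0, "claw": -1},
  {"tx": 0, "ty": 0, "tz": -0.55, "wx": 0, "wy": 0, "wz": 0, "claw": -1},
  {"tx": 0, "ty": 0, "tz": -0.55, "wx": 0, "wy": 0, "wz": 0, "claw": -1},
  {"tx": 0, "ty": 0, "tz": -0.55, "wx": 0, "wy": 0, "wz": 0, "claw": -1},
])

```text
clock: 2.5
tool_pos: [0.5163, 0.2155, 0.0658]
eef_rot: [0.717, 0.697, -0.0, -0.0]
contact_force: [0.1, -0.1, -0.3]
opening: 0.005
finger_force: 0.0
```

Call:
drive_tool([
  {"tx": 0, "ty": -0.2, "tz": 0, "wx": 0, "wy": 0, "wz": 0, "claw": -1},
  {"tx": 0, "ty": -0.2, "tz": 0, "wx": 0, "wy": 0, "wz": 0, "claw": -1},
  {"tx": 0, "ty": -0.2, "tz": 0, "wx": 0, "wy": 0, "wz": 0, "claw": -1},
  {"tx": 0, "ty": -0.1, "tz": 0, "wx": 0, "wy": 0, "wz": 0, "claw": -1},
  {"tx": 0, "ty": -0.1, "tz": 0, "wx": 0, "wy": 0, "wz": 0, "claw": -1},
  {"tx": 0, "ty": -0.1, "tz": 0, "wx": 0, "wy": 0, "wz": 0, "claw": -1},
  {"tx": 0, "ty": -0.1, "tz": 0, "wx": 0, "wy": 0, "wz": 0, "claw": -1},
  {"tx": 0, "ty": -0.1, "tz": 0, "wx": 0, "wy": 0, "wz": 0, "claw": -1},
])

```text
clock: 3.3
tool_pos: [0.5166, 0.1848, 0.0671]
eef_rot: [0.717, 0.697, 0.001, -0.001]
contact_force: [-0.5, 5.0, 1.6]
opening: 0.005
finger_force: 2.6
```

Call:
drive_tool([
  {"tx": 0, "ty": -0.05, "tz": 0, "wx": 0, "wy": 0, "wz": 0, "claw": -1},
  {"tx": 0, "ty": -0.05, "tz": 0, "wx": 0, "wy": 0, "wz": 0, "claw": -1},
  {"tx": 0, "ty": -0.05, "tz": 0, "wx": 0, "wy": 0, "wz": 0, "claw": -1},
  {"tx": 0, "ty": -0.05, "tz": 0, "wx": 0, "wy": 0, "wz": 0, "claw": -1},
  {"tx": 0, "ty": -0.05, "tz": 0, "wx": 0, "wy": 0, "wz": 0, "claw": -1},
  {"tx": 0, "ty": -0.05, "tz": 0, "wx": 0, "wy": 0, "wz": 0, "claw": -1},
  {"tx": 0, "ty": 0, "tz": 0, "wx": 0, "wy": 0, "wz": 0, "claw": -1},
  {"tx": 0, "ty": 0, "tz": 0, "wx": 0, "wy": 0, "wz": 0, "claw": -1},
])

```text
clock: 4.1
tool_pos: [0.5164, 0.1752, 0.067]
eef_rot: [0.717, 0.697, 0.001, -0.001]
contact_force: [-1.1, 5.1, 2.8]
opening: 0.009
finger_force: 2.5
```

Call:
drive_tool([
  {"tx": 0, "ty": -0.033, "tz": 0, "wx": 0, "wy": 0, "wz": 0, "claw": -1},
  {"tx": 0, "ty": -0.033, "tz": 0, "wx": 0, "wy": 0, "wz": 0, "claw": -1},
  {"tx": 0, "ty": -0.033, "tz": 0, "wx": 0, "wy": 0, "wz": 0, "claw": -1},
  {"tx": 0, "ty": -0.033, "tz": 0, "wx": 0, "wy": 0, "wz": 0, "claw": -1},
  {"tx": 0, "ty": 0, "tz": 0, "wx": 0, "wy": 0, "wz": 0, "claw": -1},
  {"tx": 0, "ty": 0, "tz": 0, "wx": 0, "wy": 0, "wz": 0, "claw": -1},
  {"tx": 0, "ty": 0, "tz": 0, "wx": 0, "wy": 0, "wz": 0, "claw": -1},
  {"tx": 0, "ty": 0, "tz": 0, "wx": 0, "wy": 0, "wz": 0, "claw": -1},
])

```text
clock: 4.9
tool_pos: [0.5163, 0.171, 0.067]
eef_rot: [0.717, 0.697, 0.001, -0.001]
contact_force: [-2.3, 4.7, 2.8]
opening: 0.005
finger_force: 2.5
```

Call:
drive_tool([
  {"tx": 0, "ty": -0.033, "tz": 0, "wx": 0, "wy": 0, "wz": 0, "claw": -1},
  {"tx": 0, "ty": -0.033, "tz": 0, "wx": 0, "wy": 0, "wz": 0, "claw": -1},
  {"tx": 0, "ty": -0.033, "tz": 0, "wx": 0, "wy": 0, "wz": 0, "claw": -1},
  {"tx": 0, "ty": 0, "tz": 0, "wx": 0, "wy": 0, "wz": 0, "claw": -1},
  {"tx": 0, "ty": 0, "tz": 0, "wx": 0, "wy": 0, "wz": 0, "claw": -1},
  {"tx": 0, "ty": 0, "tz": 0, "wx": 0, "wy": 0, "wz": 0, "claw": -1},
  {"tx": 0, "ty": 0, "tz": 0, "wx": 0, "wy": 0, "wz": 0, "claw": -1},
  {"tx": 0, "ty": 0, "tz": 0, "wx": 0, "wy": 0, "wz": 0, "claw": -1},
])

```text
clock: 5.7
tool_pos: [0.5162, 0.1678, 0.0669]
eef_rot: [0.717, 0.697, 0.0, -0.001]
contact_force: [-2.3, 3.9, 3.6]
opening: 0.005
finger_force: 2.4
```

Call:
drive_tool([
  {"tx": 0, "ty": -0.033, "tz": 0, "wx": 0, "wy": 0, "wz": 0, "claw": -1},
  {"tx": 0, "ty": -0.033, "tz": 0, "wx": 0, "wy": 0, "wz": 0, "claw": -1},
  {"tx": 0, "ty": -0.033, "tz": 0, "wx": 0, "wy": 0, "wz": 0, "claw": -1},
  {"tx": 0, "ty": 0, "tz": 0, "wx": 0, "wy": 0, "wz": 0, "claw": -1},
  {"tx": 0, "ty": 0, "tz": 0, "wx": 0, "wy": 0, "wz": 0, "claw": -1},
  {"tx": 0, "ty": 0, "tz": 0, "wx": 0, "wy": 0, "wz": 0, "claw": -1},
  {"tx": 0, "ty": 0, "tz": 0, "wx": 0, "wy": 0, "wz": 0, "claw": -1},
  {"tx": 0, "ty": 0, "tz": 0, "wx": 0, "wy": 0, "wz": 0, "claw": -1},
])

```text
clock: 6.5
tool_pos: [0.5162, 0.1671, 0.0669]
eef_rot: [0.716, 0.698, 0.001, -0.001]
contact_force: [-1.3, 9.7, 2.7]
opening: 0.004
finger_force: 4.4
```

Call:
drive_tool([
  {"tx": 0, "ty": -0.033, "tz": 0, "wx": 0, "wy": 0, "wz": 0, "claw": -1},
  {"tx": 0, "ty": -0.033, "tz": 0, "wx": 0, "wy": 0, "wz": 0, "claw": -1},
  {"tx": 0, "ty": -0.033, "tz": 0, "wx": 0, "wy": 0, "wz": 0, "claw": -1},
  {"tx": 0, "ty": -0.033, "tz": 0, "wx": 0, "wy": 0, "wz": 0, "claw": -1},
  {"tx": 0, "ty": 0, "tz": 0, "wx": 0, "wy": 0, "wz": 0, "claw": -1},
  {"tx": 0, "ty": 0, "tz": 0, "wx": 0, "wy": 0, "wz": 0, "claw": -1},
  {"tx": 0, "ty": 0, "tz": 0, "wx": 0, "wy": 0, "wz": 0, "claw": -1},
  {"tx": 0, "ty": 0, "tz": 0, "wx": 0, "wy": 0, "wz": 0, "claw": -1},
])

```text
clock: 7.3
tool_pos: [0.5162, 0.167, 0.067]
eef_rot: [0.715, 0.699, 0.003, -0.003]
contact_force: [-2.6, 15.4, 1.8]
opening: 0.004
finger_force: 7.8
```

Call:
drive_tool([
  {"tx": 0, "ty": -0.033, "tz": 0, "wx": 0, "wy": 0, "wz": 0, "claw": -1},
  {"tx": 0, "ty": -0.033, "tz": 0, "wx": 0, "wy": 0, "wz": 0, "claw": -1},
  {"tx": 0, "ty": -0.033, "tz": 0, "wx": 0, "wy": 0, "wz": 0, "claw": -1},
  {"tx": 0, "ty": -0.033, "tz": 0, "wx": 0, "wy": 0, "wz": 0, "claw": -1},
  {"tx": 0, "ty": 0, "tz": 0, "wx": 0, "wy": 0, "wz": 0, "claw": -1},
  {"tx": 0, "ty": 0, "tz": 0, "wx": 0, "wy": 0, "wz": 0, "claw": -1},
  {"tx": 0, "ty": 0, "tz": 0, "wx": 0, "wy": 0, "wz": 0, "claw": -1},
  {"tx": 0, "ty": 0, "tz": 0, "wx": 0, "wy": 0, "wz": 0, "claw": -1},
])

```text
clock: 8.1
tool_pos: [0.5162, 0.1669, 0.0671]
eef_rot: [0.714, 0.7, 0.005, -0.004]
contact_force: [-3.5, 22.3, 0.6]
opening: 0.002
finger_force: 11.2
```

Call:
drive_tool([
  {"tx": 0, "ty": 0.2, "tz": 0, "wx": 0, "wy": 0, "wz": 0, "claw": -1},
  {"tx": 0, "ty": 0.4, "tz": 0, "wx": 0, "wy": 0, "wz": 0, "claw": -1},
  {"tx": 0, "ty": 0.4, "tz": 0, "wx": 0, "wy": 0, "wz": 0, "claw": -1},
  {"tx": 0, "ty": 0, "tz": 0.5, "wx": 0, "wy": 0, "wz": 0, "claw": -1},
  {"tx": 0, "ty": 0, "tz": 0.7, "wx": 0, "wy": 0, "wz": 0, "claw": -1},
  {"tx": 0, "ty": 0, "tz": 0.7, "wx": 0, "wy": 0, "wz": 0, "claw": -1},
  {"tx": 0, "ty": 0, "tz": 0.7, "wx": 0, "wy": 0, "wz": 0, "claw": 0.14},
  {"tx": 0, "ty": 0, "tz": 0, "wx": 0, "wy": 0, "wz": 0, "claw": 0.14},
])

```text
clock: 8.9
tool_pos: [0.5183, 0.1854, 0.1469]
eef_rot: [0.718, 0.696, 0.002, 0.002]
contact_force: [0.2, -0.8, -0.0]
opening: 0.161
finger_force: 0.0
```

Call:
drive_tool([
  {"tx": 0, "ty": -0.7, "tz": 0, "wx": 0, "wy": 0, "wz": 0, "claw": 0.14},
  {"tx": 0, "ty": -0.7, "tz": 0, "wx": 0, "wy": 0, "wz": 0, "claw": 0.14},
  {"tx": 0, "ty": -0.7, "tz": 0, "wx": 0, "wy": 0, "wz": 0, "claw": 0.14},
  {"tx": 0, "ty": -0.7, "tz": 0, "wx": 0, "wy": 0, "wz": 0, "claw": 0.14},
  {"tx": 0, "ty": -0.7, "tz": 0, "wx": 0, "wy": 0, "wz": 0, "claw": 0.14},
  {"tx": 0, "ty": -0.7, "tz": 0, "wx": 0, "wy": 0, "wz": 0, "claw": 0.14},
  {"tx": 0, "ty": -0.25, "tz": 0, "wx": 0, "wy": 0, "wz": 0, "claw": 0.14},
  {"tx": 0, "ty": 0, "tz": 0, "wx": 0, "wy": 0, "wz": 0, "claw": 0.14},
])

```text
clock: 9.7
tool_pos: [0.5163, 0.0508, 0.1442]
eef_rot: [0.718, 0.696, -0.001, 0.0]
contact_force: [0.3, -0.3, -0.5]
opening: 0.565
finger_force: 0.0
```

```bash
python3 - <<'E'
from h import *
t=r.get_state();print(t['tool_pos'],t['eef_rot'],t['contact_force'],t['opening'])
s,W=snap('scene')
cv2.imwrite('pics/s1.png',cv2.resize(s['image'][165:255,300:400],None,fx=6,fy=6,interpolation=cv2.INTER_CUBIC))
I=s['image'].astype(int);x,y,z=W[...,0],W[...,1],W[...,2]
m=(x>.45)&(x<.6)&(y>.12)&(y<.2)&(z>.03)&(z<.1)&(I[...,0]>I[...,2]+30)
print(m.sum(),np.nanmin(W[m],0),np.nanmax(W[m],0),np.nanmedian(W[m],0))
E
```

```text
[0.51627806 0.05075484 0.14417338] [ 7.18231475e-01  6.95803825e-01 -7.63094474e-04  4.90412038e-05] [ 0.2518741  -0.25231818 -0.46132005] 0.5645218031940679
38 [0.51269955 0.14635259 0.06481529] [0.5329993  0.15464016 0.08895411] [0.52692989 0.15075292 0.0814496 ]
```

View pics/s1.png

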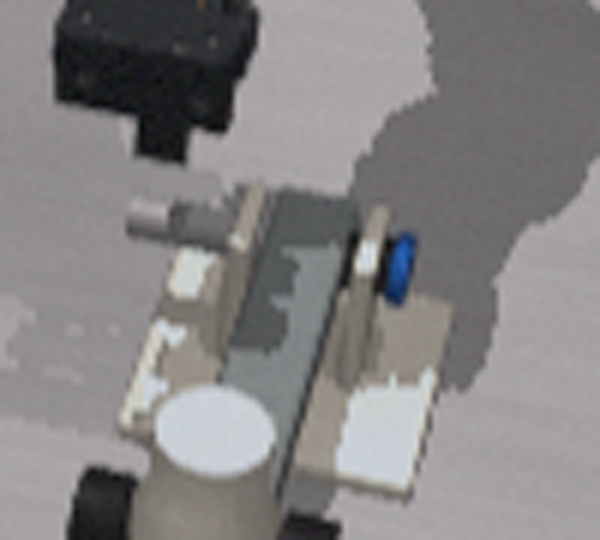

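The picture shows the pin pushed in: the blue head (402,268) sits close to the cheek and the bare end is at (135,220). I'll straddle the bare end and close gently to find its axis.

Call:
drive_tool([
  {"tx": 0, "ty": 0, "tz": -0.5, "wx": 0, "wy": 0, "wz": 0, "claw": 0.14},
  {"tx": 0, "ty": 0, "tz": -0.5, "wx": 0, "wy": 0, "wz": 0, "claw": 0.14},
  {"tx": 0, "ty": 0, "tz": -0.5, "wx": 0, "wy": 0, "wz": 0, "claw": 0.14},
  {"tx": 0, "ty": 0, "tz": -0.4, "wx": 0, "wy": 0, "wz": 0, "claw": 0.14},
  {"tx": 0, "ty": 0, "tz": -0.3, "wx": 0, "wy": 0, "wz": 0, "claw": 0.14},
  {"tx": 0, "ty": 0, "tz": -0.3, "wx": 0, "wy": 0, "wz": 0, "claw": 0.14},
  {"tx": 0, "ty": 0, "tz": -0.1, "wx": 0, "wy": 0, "wz": 0, "claw": 0.14},
  {"tx": 0, "ty": 0, "tz": 0, "wx": 0, "wy": 0, "wz": 0, "claw": 0.14},
], force=4)

```text
clock: 10.55
tool_pos: [0.5164, 0.0522, 0.0665]
eef_rot: [0.717, 0.697, -0.0, -0.0]
contact_force: [0.6, 0.3, 0.1]
opening: 0.568
finger_force: 0.0
```

Call:
drive_tool([
  {"tx": 0, "ty": 0, "tz": 0, "wx": 0, "wy": 0, "wz": 0, "claw": -0.5},
  {"tx": 0, "ty": 0, "tz": 0, "wx": 0, "wy": 0, "wz": 0, "claw": -0.6},
  {"tx": 0, "ty": 0, "tz": 0, "wx": 0, "wy": 0, "wz": 0, "claw": -0.6},
  {"tx": 0, "ty": 0, "tz": 0, "wx": 0, "wy": 0, "wz": 0, "claw": -0.6},
  {"tx": 0, "ty": 0, "tz": 0, "wx": 0, "wy": 0, "wz": 0, "claw": -0.6},
  {"tx": 0, "ty": 0, "tz": 0, "wx": 0, "wy": 0, "wz": 0, "claw": -0.6},
  {"tx": 0, "ty": 0, "tz": 0, "wx": 0, "wy": 0, "wz": 0, "claw": -0.6},
  {"tx": 0, "ty": 0, "tz": 0, "wx": 0, "wy": 0, "wz": 0, "claw": -0.6},
], force=4)

```text
clock: 11.35
tool_pos: [0.5139, 0.0522, 0.0667]
eef_rot: [0.717, 0.697, -0.002, -0.002]
contact_force: [-5.2, 0.9, 4.8]
opening: 0.226
finger_force: 4.0
```

```bash
python3 -c "
from h import *
t=r.get_state();print(t['tool_pos'],t['eef_rot'],t['contact_force'],t['moment'],t['opening'],t['finger_force'])"
```

```text
[0.51392557 0.05220326 0.06673267] [ 0.71717998  0.69688357 -0.00187214 -0.00162838] [-5.16497339  0.93400655  4.81161038] [0.076516   1.25453792 0.03619673] 0.22564739325255684 4.000360728241503
```

Call:
drive_tool([
  {"tx": -0.05, "ty": 0, "tz": 0, "wx": 0, "wy": 0, "wz": 0, "claw": -0.6},
  {"tx": -0.05, "ty": 0, "tz": 0, "wx": 0, "wy": 0, "wz": 0, "claw": -0.6},
  {"tx": 0, "ty": 0, "tz": 0, "wx": 0, "wy": 0, "wz": 0, "claw": -0.6},
  {"tx": 0, "ty": 0, "tz": 0, "wx": 0, "wy": 0, "wz": 0, "claw": -0.6},
  {"tx": 0, "ty": 0, "tz": 0, "wx": 0, "wy": 0, "wz": 0, "claw": -0.6},
  {"tx": 0, "ty": 0, "tz": 0, "wx": 0, "wy": 0, "wz": 0, "claw": -0.6},
  {"tx": 0, "ty": 0, "tz": 0, "wx": 0, "wy": 0, "wz": 0, "claw": -0.6},
  {"tx": 0, "ty": 0, "tz": 0, "wx": 0, "wy": 0, "wz": 0, "claw": -0.6},
])

```text
clock: 12.15
tool_pos: [0.5139, 0.0522, 0.0668]
eef_rot: [0.717, 0.697, 0.0, 0.0]
contact_force: [0.3, 0.2, 2.3]
opening: 0.223
finger_force: 4.0
```

```bash
python3 -c "
from h import *
t=r.get_state();print(t['tool_pos'],t['eef_rot'],t['contact_force'],t['moment'],t['opening'],t['finger_force'])"
```

```text
[0.51388471 0.05217696 0.06681251] [7.17339601e-01 6.96723584e-01 2.92762676e-04 2.43057573e-04] [0.26853256 0.19123382 2.2687244 ] [-0.03160858  0.35814549 -0.02557287] 0.22284239666258834 4.000120097771287
```

Call:
drive_tool([
  {"tx": 0, "ty": 0, "tz": 0, "wx": 0, "wy": 0, "wz": 0, "claw": 0.14},
  {"tx": 0, "ty": 0, "tz": 0, "wx": 0, "wy": 0, "wz": 0, "claw": 0.14},
  {"tx": 0, "ty": 0, "tz": 0, "wx": 0, "wy": 0, "wz": 0, "claw": 0.14},
  {"tx": 0, "ty": 0, "tz": 0.4, "wx": 0, "wy": 0, "wz": 0, "claw": 0.14},
  {"tx": 0, "ty": 0, "tz": 0.7, "wx": 0, "wy": 0, "wz": 0, "claw": 0.14},
  {"tx": 0, "ty": 0, "tz": 0.7, "wx": 0, "wy": 0, "wz": 0, "claw": 0.14},
  {"tx": 0, "ty": 0, "tz": 0.7, "wx": 0, "wy": 0, "wz": 0, "claw": 0.14},
  {"tx": 0, "ty": -0.5, "tz": 0.4, "wx": 0, "wy": 0, "wz": 0, "claw": 0.14},
])

```text
clock: 12.95
tool_pos: [0.5145, 0.0394, 0.1561]
eef_rot: [0.716, 0.698, 0.002, 0.0]
contact_force: [0.3, 0.4, -0.0]
opening: 0.573
finger_force: 0.0
```

Call:
drive_tool([
  {"tx": 0.134, "ty": -0.75, "tz": 0, "wx": 0, "wy": 0, "wz": 0.0165, "claw": 0.14},
  {"tx": 0.134, "ty": -0.75, "tz": 0, "wx": 0, "wy": 0, "wz": 0.0165, "claw": 0.14},
  {"tx": 0.134, "ty": -0.75, "tz": 0, "wx": 0, "wy": 0, "wz": 0.0165, "claw": 0.14},
  {"tx": 0.134, "ty": -0.75, "tz": 0, "wx": 0, "wy": 0, "wz": 0.0165, "claw": 0.14},
  {"tx": 0.134, "ty": -0.75, "tz": 0, "wx": 0, "wy": 0, "wz": 0.0165, "claw": 0.14},
  {"tx": 0.134, "ty": -0.75, "tz": 0, "wx": 0, "wy": 0, "wz": 0.0165, "claw": 0.14},
  {"tx": 0.134, "ty": -0.75, "tz": 0, "wx": 0, "wy": 0, "wz": 0.0165, "claw": 0.14},
  {"tx": 0, "ty": -0.22, "tz": 0, "wx": 0, "wy": 0, "wz": 0, "claw": 0.14},
])

```text
clock: 13.75
tool_pos: [0.5419, -0.1303, 0.1546]
eef_rot: [0.675, 0.737, -0.0, 0.001]
contact_force: [0.3, 0.7, -0.6]
opening: 0.569
finger_force: 0.0
```

```bash
python3 -c "
from h import *
t=r.get_state();print(t['tool_pos'],t['eef_rot'],t['contact_force'],t['moment'],t['opening'],t['finger_force'])
s,W=snap('scene')
I=s['image'].astype(int);x,y,z=W[...,0],W[...,1],W[...,2]
m=(x>.5)&(x<.6)&(y>-.16)&(y<-.1)&(z>.03)&(z<.115)&(I[...,2]>I[...,0]+40)
print(m.sum(),np.nanmin(W[m],0),np.nanmax(W[m],0),np.nanmedian(W[m],0))
cv2.imwrite('pics/s2.png',cv2.resize(s['image'][130:230,210:310],None,fx=6,fy=6,interpolation=cv2.INTER_CUBIC))
"
```

```text
[ 0.54191697 -0.13032179  0.1545898 ] [ 6.75411809e-01  7.37439582e-01 -3.12485315e-04  1.28566769e-03] [ 0.32122164  0.70141258 -0.61028932] [-0.05505522  0.10068638 -0.02551461] 0.5692823708155175 0.0
78 [ 0.53166507 -0.13508516  0.05403699] [ 0.55523383 -0.11997377  0.11315298] [ 0.54886822 -0.12541669  0.10160655]
```

View pics/s2.png

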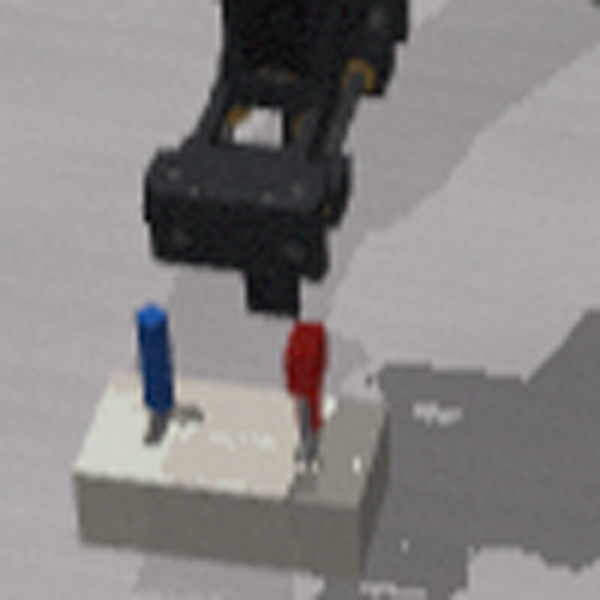

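The picture shows the open gripper above the clip: red handle (305,355), leaning slightly, with the block below and the probe clear at (155,360). I'll descend and grip.

Call:
drive_tool([
  {"tx": 0, "ty": 0.1, "tz": -0.4, "wx": 0, "wy": 0, "wz": 0, "claw": 0.14},
  {"tx": 0, "ty": 0, "tz": -0.4, "wx": 0, "wy": 0, "wz": 0, "claw": 0.14},
  {"tx": 0, "ty": 0, "tz": -0.4, "wx": 0, "wy": 0, "wz": 0, "claw": 0.14},
  {"tx": 0, "ty": 0, "tz": -0.4, "wx": 0, "wy": 0, "wz": 0, "claw": 0.14},
  {"tx": 0, "ty": 0, "tz": -0.4, "wx": 0, "wy": 0, "wz": 0, "claw": 0.14},
  {"tx": 0, "ty": 0, "tz": -0.3, "wx": 0, "wy": 0, "wz": 0, "claw": 0.14},
  {"tx": 0, "ty": 0, "tz": 0, "wx": 0, "wy": 0, "wz": 0, "claw": 0.14},
  {"tx": 0, "ty": 0, "tz": 0, "wx": 0, "wy": 0, "wz": 0, "claw": 0.14},
], force=10)

```text
clock: 14.6
tool_pos: [0.5417, -0.124, 0.0846]
eef_rot: [0.674, 0.739, -0.0, -0.0]
contact_force: [0.2, 0.2, 0.7]
opening: 0.573
finger_force: 0.0
```

Call:
drive_tool([
  {"tx": 0, "ty": 0, "tz": 0, "wx": 0, "wy": 0, "wz": 0, "claw": -0.3},
  {"tx": 0, "ty": 0, "tz": 0, "wx": 0, "wy": 0, "wz": 0, "claw": -0.4},
  {"tx": 0, "ty": 0, "tz": 0, "wx": 0, "wy": 0, "wz": 0, "claw": -0.6},
  {"tx": 0, "ty": 0, "tz": 0, "wx": 0, "wy": 0, "wz": 0, "claw": -0.7},
  {"tx": 0, "ty": 0, "tz": 0, "wx": 0, "wy": 0, "wz": 0, "claw": -0.8},
  {"tx": 0, "ty": 0, "tz": 0, "wx": 0, "wy": 0, "wz": 0, "claw": -0.8},
  {"tx": 0, "ty": 0, "tz": 0, "wx": 0, "wy": 0, "wz": 0, "claw": -0.8},
  {"tx": 0, "ty": 0, "tz": 0, "wx": 0, "wy": 0, "wz": 0, "claw": -0.8},
], force=10)

```text
clock: 15.4
tool_pos: [0.5418, -0.124, 0.0849]
eef_rot: [0.674, 0.739, 0.0, 0.0]
contact_force: [-0.5, -0.8, 2.7]
opening: 0.269
finger_force: 9.9
```

```bash
python3 -c "
from h import *
t=r.get_state();print(t['tool_pos'],t['eef_rot'],t['contact_force'],t['moment'],t['opening']*88,t['finger_force'])"
```

```text
[ 0.54178757 -0.12396582  0.08486154] [6.73886923e-01 7.38834480e-01 8.43382315e-05 1.34748217e-04] [-0.46156695 -0.83124265  2.69348196] [-0.10939396  0.12909195 -0.00262559] 23.681073864454504 9.887484535574913
```

Call:
drive_tool([
  {"tx": 0, "ty": 0, "tz": 0, "wx": 0, "wy": 0, "wz": 0, "claw": -0.8},
  {"tx": 0, "ty": 0, "tz": 0.2, "wx": 0, "wy": 0, "wz": 0, "claw": -0.8},
  {"tx": 0, "ty": 0, "tz": 0.4, "wx": 0, "wy": 0, "wz": 0, "claw": -0.8},
  {"tx": 0, "ty": 0, "tz": 0.6, "wx": 0, "wy": 0, "wz": 0, "claw": -0.8},
  {"tx": 0, "ty": 0, "tz": 0.7, "wx": 0, "wy": 0, "wz": 0, "claw": -0.8},
  {"tx": 0, "ty": 0, "tz": 0.7, "wx": 0, "wy": 0, "wz": 0, "claw": -0.8},
  {"tx": 0, "ty": 0, "tz": 0.7, "wx": 0, "wy": 0, "wz": 0, "claw": -0.8},
  {"tx": 0, "ty": 0, "tz": 0.5, "wx": 0, "wy": 0, "wz": 0, "claw": -0.8},
], force=30)

```text
clock: 16.2
tool_pos: [0.5421, -0.124, 0.201]
eef_rot: [0.674, 0.739, 0.001, 0.001]
contact_force: [-0.6, -0.7, 0.0]
opening: 0.268
finger_force: 29.8
```

Call:
drive_tool([
  {"tx": -0.132, "ty": 0.6, "tz": 0, "wx": 0, "wy": 0, "wz": -0.016, "claw": -0.8},
  {"tx": -0.132, "ty": 0.8, "tz": 0, "wx": 0, "wy": 0, "wz": -0.016, "claw": -0.8},
  {"tx": -0.132, "ty": 0.8, "tz": 0, "wx": 0, "wy": 0, "wz": -0.016, "claw": -0.8},
  {"tx": -0.132, "ty": 0.8, "tz": 0, "wx": 0, "wy": 0, "wz": -0.016, "claw": -0.8},
  {"tx": -0.132, "ty": 0.8, "tz": 0, "wx": 0, "wy": 0, "wz": -0.016, "claw": -0.8},
  {"tx": -0.132, "ty": 0.8, "tz": 0, "wx": 0, "wy": 0, "wz": -0.016, "claw": -0.8},
  {"tx": -0.132, "ty": 0.8, "tz": 0, "wx": 0, "wy": 0, "wz": -0.016, "claw": -0.8},
  {"tx": 0, "ty": 0.4, "tz": 0, "wx": 0, "wy": 0, "wz": 0, "claw": -0.8},
])

```text
clock: 17.0
tool_pos: [0.5134, 0.0527, 0.1995]
eef_rot: [0.715, 0.699, 0.001, -0.0]
contact_force: [0.2, -0.0, -0.6]
opening: 0.266
finger_force: 29.8
```

```bash
python3 -c "
from h import *
t=r.get_state();print(t['tool_pos'],t['eef_rot'],t['contact_force'],t['moment'],t['opening']*88,t['finger_force'])
s,W=snap('scene')
t=r.get_state();print(t['tool_pos'])
np.savez('/tmp/s3',img=s['image'],W=W,K=s['K'],T=s['cam_to_world'])
cv2.imwrite('pics/s3.png',cv2.resize(s['image'][130:230,280:380],None,fx=6,fy=6,interpolation=cv2.INTER_CUBIC))
"
```

```text
[0.51339655 0.05268893 0.1994676 ] [ 7.14913892e-01  6.99212168e-01  5.27676744e-04 -4.39766266e-04] [ 0.24674483 -0.02464086 -0.63315429] [-0.09706944  0.00808278 -0.02807236] 23.430574842961885 29.813127033412457
[0.51388809 0.05412079 0.19938982]
```

View pics/s3.png

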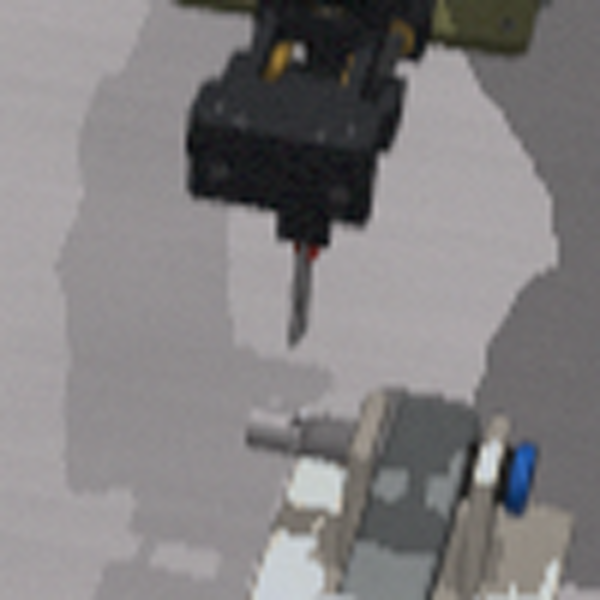

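The picture shows the clip held above the stand: leg from about (305,255) to its tip at (292,345), with a slight slant; pin end at (250,425). I'll compare this with the projected upright leg.

```bash
cat >> h.py <<'E'
def proj(p,K,T):
    c=T[:3,:3].T@(np.asarray(p)-T[:3,3]);return np.array([K[0,0]*c[0]/-c[2]+K[0,2],-K[1,1]*c[1]/-c[2]+K[1,2]])
E
python3 - <<'E'
from h import *
D=np.load('/tmp/s3.npz');K,T=D['K'],D['T']
f=lambda p:((proj(p,K,T)-[280,130]+.5)*6-.5).round(1)
p=np.array([.5137,.0534,.1994])
for a in(0,-4,4):
  for b in(-4,0,4):
    t=np.radians([b,a]);g=p+[0,0,.011]
    for L in(.0405,.060,.087): 
      print('tiltx',b,'tilty',a,L,f(g+L*np.array([np.sin(t[0]),np.sin(t[1]),-1])),end=' ')
    print()
print('pin end top',f([.5133,.032,.08]),f([.5133,.034,.08]),f([.514,.054,.08]))
# dark leg centroid per row
I=D['img'][130:230,280:380].astype(int).sum(2)
W=D['W'][130:230,280:380]
for r_ in range(40,60):
    row=I[r_,42:60];bg=np.median(row);w=np.clip(bg-40-row,0,None)
    if w.sum(): print(r_,(((w*np.arange(42,60)).sum()/w.sum()+.5)*6-.5).round(1),(w>0).sum(),end=' | ')
E
```

```text
tiltx -4 tilty 0 0.0405 [317.3 255.9] tiltx -4 tilty 0 0.06 [314.7 290. ] tiltx -4 tilty 0 0.087 [311.2 336. ] 
tiltx 0 tilty 0 0.0405 [316. 260.] tiltx 0 tilty 0 0.06 [312.7 296.2] tiltx 0 tilty 0 0.087 [308.4 344.9] 
tiltx 4 tilty 0 0.0405 [314.6 264.1] tiltx 4 tilty 0 0.06 [310.8 302.3] tiltx 4 tilty 0 0.087 [305.6 353.9] 
tiltx -4 tilty -4 0.0405 [310.6 254.7] tiltx -4 tilty -4 0.06 [305.  288.3] tiltx -4 tilty -4 0.087 [297.3 333.5] 
tiltx 0 tilty -4 0.0405 [309.3 258.8] tiltx 0 tilty -4 0.06 [303.  294.5] tiltx 0 tilty -4 0.087 [294.4 342.4] 
tiltx 4 tilty -4 0.0405 [307.9 263. ] tiltx 4 tilty -4 0.06 [301.  300.6] tiltx 4 tilty -4 0.087 [291.5 351.4] 
tiltx -4 tilty 4 0.0405 [324. 257.] tiltx -4 tilty 4 0.06 [324.5 291.8] tiltx -4 tilty 4 0.087 [325.2 338.5] 
tiltx 0 tilty 4 0.0405 [322.7 261.1] tiltx 0 tilty 4 0.06 [322.6 297.9] tiltx 0 tilty 4 0.087 [322.4 347.4] 
tiltx 4 tilty 4 0.0405 [321.3 265.3] tiltx 4 tilty 4 0.06 [320.6 304.1] tiltx 4 tilty 4 0.087 [319.6 356.4] 
pin end top [254.  410.8] [258.4 411.7] [302.9 420.9]
40 311.3 9 | 41 308.5 6 | 42 306.4 5 | 43 304.4 4 | 44 303.0 3 | 45 302.6 3 | 46 302.2 3 | 47 301.3 4 | 48 301.0 4 | 49 300.5 4 | 50 300.3 4 | 51 299.7 4 | 52 299.3 4 | 53 298.8 4 | 54 297.7 4 | 55 296.3 3 | 56 293.9 3 | 57 292.4 2 | 58 290.5 1 | 59 254.5 1 |
```

Call:
drive_tool([
  {"tx": 0, "ty": 0.1, "tz": -0.2, "wx": 0, "wy": 0, "wz": 0, "claw": -0.8},
  {"tx": 0, "ty": 0.1, "tz": -0.2, "wx": 0, "wy": 0, "wz": 0, "claw": -0.8},
  {"tx": 0, "ty": 0.05, "tz": -0.2, "wx": 0, "wy": 0, "wz": 0, "claw": -0.8},
  {"tx": 0, "ty": 0, "tz": -0.2, "wx": 0, "wy": 0, "wz": 0, "claw": -0.8},
  {"tx": 0, "ty": 0, "tz": -0.2, "wx": 0, "wy": 0, "wz": 0, "claw": -0.8},
  {"tx": 0, "ty": 0, "tz": -0.2, "wx": 0, "wy": 0, "wz": 0, "claw": -0.8},
  {"tx": 0, "ty": 0, "tz": 0, "wx": 0, "wy": 0, "wz": 0, "claw": -0.8},
  {"tx": 0, "ty": 0, "tz": 0, "wx": 0, "wy": 0, "wz": 0, "claw": -0.8},
])

```text
clock: 17.85
tool_pos: [0.5139, 0.0574, 0.1626]
eef_rot: [0.716, 0.698, -0.0, -0.0]
contact_force: [-0.1, 0.1, -0.3]
opening: 0.269
finger_force: 29.8
```

```bash
python3 -c "
from h import *
s,W=snap('scene')
t=r.get_state();p=t['tool_pos'];print(p,t['eef_rot'],t['contact_force'],t['moment'])
f=lambda p:((proj(p,s['K'],s['cam_to_world'])-[310,165]+.5)*10-.5).round(1)
print('tip',f(p+[0,0,-.076]),'+1mm y',f(p+[0,.001,-.076]),'grip-40',f(p+[0,0,-.0295]),'hole top',f([.514,.054,.08]),'pinend',f([.5133,.0335,.08]))
cv2.imwrite('pics/s4.png',cv2.resize(s['image'][165:225,310:370],None,fx=10,fy=10,interpolation=cv2.INTER_CUBIC))
"
```

```text
[0.51406194 0.05749519 0.1627997 ] [7.16065577e-01 6.98033006e-01 6.93056715e-05 8.34175754e-05] [-0.48344871 -0.02751431 -1.29113532] [-0.04229417  0.04376141  0.01084895]
tip [220.  335.2] +1mm y [223.8 335.9] grip-40 [232.5 199.4] hole top [205.2 351.9] pinend [129.2 336.1]
```

View pics/s4.png

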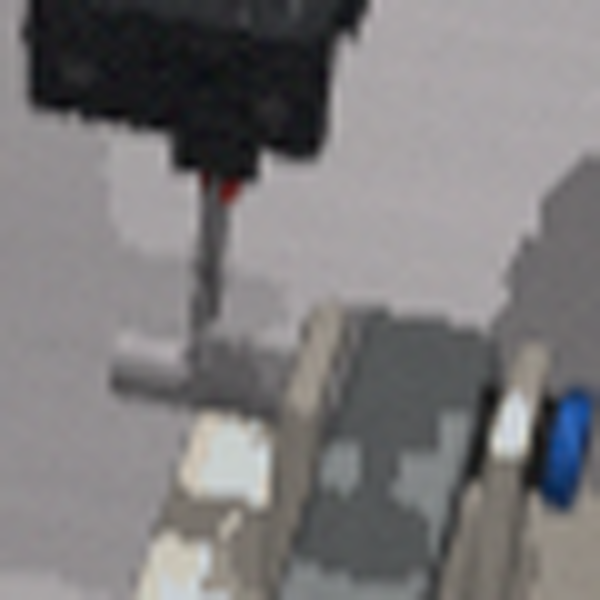

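s4 shows the straight tip at about (212,325), just above the pin. The pin end is at (115,345) and the bent leg's flare reaches (195,360) on the near side. The tip looks 0–4 mm to +y of the hole, so I'll touch down gently and feel.

Call:
drive_tool([
  {"tx": 0, "ty": 0, "tz": -0.04, "wx": 0, "wy": 0, "wz": 0, "claw": -0.8},
  {"tx": 0, "ty": 0, "tz": -0.04, "wx": 0, "wy": 0, "wz": 0, "claw": -0.8},
  {"tx": 0, "ty": 0, "tz": -0.04, "wx": 0, "wy": 0, "wz": 0, "claw": -0.8},
  {"tx": 0, "ty": 0, "tz": -0.04, "wx": 0, "wy": 0, "wz": 0, "claw": -0.8},
  {"tx": 0, "ty": 0, "tz": -0.04, "wx": 0, "wy": 0, "wz": 0, "claw": -0.8},
  {"tx": 0, "ty": 0, "tz": 0, "wx": 0, "wy": 0, "wz": 0, "claw": -0.8},
  {"tx": 0, "ty": 0, "tz": 0, "wx": 0, "wy": 0, "wz": 0, "claw": -0.8},
  {"tx": 0, "ty": 0, "tz": 0, "wx": 0, "wy": 0, "wz": 0, "claw": -0.8},
])

```text
clock: 18.7
tool_pos: [0.514, 0.0576, 0.1568]
eef_rot: [0.716, 0.698, 0.0, 0.0]
contact_force: [-0.2, 0.5, -0.4]
opening: 0.269
finger_force: 29.8
```

Call:
drive_tool([
  {"tx": 0, "ty": 0, "tz": -0.03, "wx": 0, "wy": 0, "wz": 0, "claw": -0.8},
  {"tx": 0, "ty": 0, "tz": -0.03, "wx": 0, "wy": 0, "wz": 0, "claw": -0.8},
  {"tx": 0, "ty": 0, "tz": 0, "wx": 0, "wy": 0, "wz": 0, "claw": -0.8},
  {"tx": 0, "ty": 0, "tz": 0, "wx": 0, "wy": 0, "wz": 0, "claw": -0.8},
  {"tx": 0, "ty": 0, "tz": 0, "wx": 0, "wy": 0, "wz": 0, "claw": -0.8},
  {"tx": 0, "ty": 0, "tz": 0, "wx": 0, "wy": 0, "wz": 0, "claw": -0.8},
  {"tx": 0, "ty": 0, "tz": 0, "wx": 0, "wy": 0, "wz": 0, "claw": -0.8},
  {"tx": 0, "ty": 0, "tz": 0, "wx": 0, "wy": 0, "wz": 0, "claw": -0.8},
])

```text
clock: 19.5
tool_pos: [0.514, 0.0576, 0.155]
eef_rot: [0.716, 0.698, 0.0, 0.0]
contact_force: [-0.0, -0.5, -0.2]
opening: 0.267
finger_force: 29.8
```

Call:
drive_tool([
  {"tx": 0, "ty": 0, "tz": -0.03, "wx": 0, "wy": 0, "wz": 0, "claw": -0.8},
  {"tx": 0, "ty": 0, "tz": -0.03, "wx": 0, "wy": 0, "wz": 0, "claw": -0.8},
  {"tx": 0, "ty": 0, "tz": -0.03, "wx": 0, "wy": 0, "wz": 0, "claw": -0.8},
  {"tx": 0, "ty": 0, "tz": 0, "wx": 0, "wy": 0, "wz": 0, "claw": -0.8},
  {"tx": 0, "ty": 0, "tz": 0, "wx": 0, "wy": 0, "wz": 0, "claw": -0.8},
  {"tx": 0, "ty": 0, "tz": 0, "wx": 0, "wy": 0, "wz": 0, "claw": -0.8},
  {"tx": 0, "ty": 0, "tz": 0, "wx": 0, "wy": 0, "wz": 0, "claw": -0.8},
  {"tx": 0, "ty": 0, "tz": 0, "wx": 0, "wy": 0, "wz": 0, "claw": -0.8},
])

```text
clock: 20.3
tool_pos: [0.5144, 0.0576, 0.1524]
eef_rot: [0.716, 0.698, 0.0, 0.0]
contact_force: [2.4, -0.1, 0.7]
opening: 0.273
finger_force: 29.7
```

Call:
drive_tool([
  {"tx": 0.03, "ty": 0, "tz": 0, "wx": 0, "wy": 0, "wz": 0, "claw": -0.8},
  {"tx": 0, "ty": 0, "tz": 0, "wx": 0, "wy": 0, "wz": 0, "claw": -0.8},
  {"tx": 0, "ty": 0, "tz": -0.02, "wx": 0, "wy": 0, "wz": 0, "claw": -0.8},
  {"tx": 0, "ty": 0, "tz": -0.02, "wx": 0, "wy": 0, "wz": 0, "claw": -0.8},
  {"tx": 0, "ty": 0, "tz": 0, "wx": 0, "wy": 0, "wz": 0, "claw": -0.8},
  {"tx": 0, "ty": 0, "tz": 0, "wx": 0, "wy": 0, "wz": 0, "claw": -0.8},
  {"tx": 0, "ty": 0, "tz": 0, "wx": 0, "wy": 0, "wz": 0, "claw": -0.8},
  {"tx": 0, "ty": 0, "tz": 0, "wx": 0, "wy": 0, "wz": 0, "claw": -0.8},
])

```text
clock: 21.1
tool_pos: [0.515, 0.0575, 0.151]
eef_rot: [0.716, 0.698, 0.0, 0.0]
contact_force: [1.8, -0.4, -1.0]
opening: 0.267
finger_force: 29.7
```

```bash
python3 -c "
from h import *
t=r.get_state();print(t['tool_pos'],t['eef_rot'],t['contact_force'],t['moment'])
s,W=snap('scene')
s2,W2=snap('top')
np.savez('/tmp/s5',img=s['image'],W=W,K=s['K'],T=s['cam_to_world'])
a=cv2.resize(s['image'][165:225,310:370],None,fx=6.6,fy=8,interpolation=cv2.INTER_CUBIC)
b=cv2.resize(s2['image'][200:260,210:270],None,fx=6.6,fy=8,interpolation=cv2.INTER_CUBIC)
cv2.imwrite('pics/s5.png',np.hstack([a,b]))
"
```

```text
[0.51503603 0.05754511 0.15102225] [7.16053163e-01 6.98045720e-01 1.47620234e-04 1.37684060e-04] [ 1.77538955 -0.35466478 -1.04186852] [-0.03886742 -0.57620857  0.03308423]
```

View pics/s5.png

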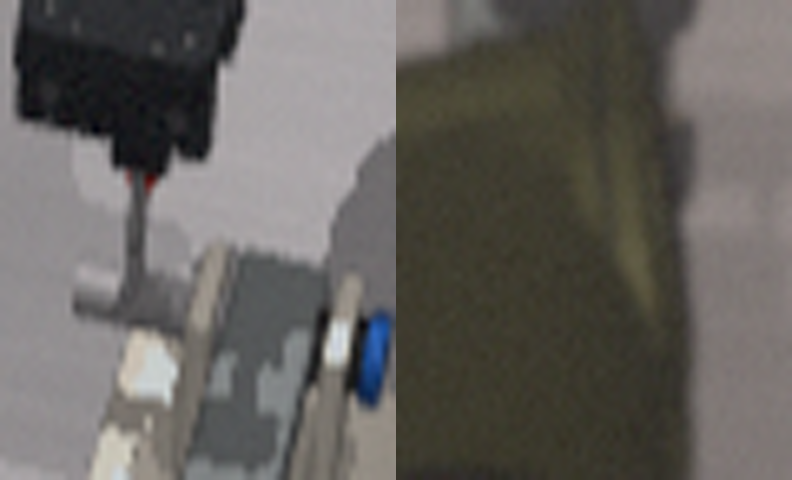

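The left half shows the straight leg apparently inside the pin outline at (135,290), with the bent leg on the near side. The top view is blocked by the gripper. The vertical force is near zero and the tip is about 5 mm below the pin's top, so it has entered the hole. I'll continue gently.

Call:
drive_tool([
  {"tx": 0.02, "ty": 0, "tz": -0.02, "wx": 0, "wy": 0, "wz": 0, "claw": -0.8},
  {"tx": 0, "ty": 0, "tz": -0.03, "wx": 0, "wy": 0, "wz": 0, "claw": -0.8},
  {"tx": 0, "ty": 0, "tz": -0.03, "wx": 0, "wy": 0, "wz": 0, "claw": -0.8},
  {"tx": 0, "ty": 0, "tz": -0.03, "wx": 0, "wy": 0, "wz": 0, "claw": -0.8},
  {"tx": 0, "ty": 0, "tz": 0, "wx": 0, "wy": 0, "wz": 0, "claw": -0.8},
  {"tx": 0, "ty": 0, "tz": 0, "wx": 0, "wy": 0, "wz": 0, "claw": -0.8},
  {"tx": 0, "ty": 0, "tz": 0, "wx": 0, "wy": 0, "wz": 0, "claw": -0.8},
  {"tx": 0, "ty": 0, "tz": 0, "wx": 0, "wy": 0, "wz": 0, "claw": -0.8},
])

```text
clock: 22.0
tool_pos: [0.5154, 0.0576, 0.1477]
eef_rot: [0.716, 0.698, -0.0, -0.0]
contact_force: [1.5, -0.6, -1.2]
opening: 0.269
finger_force: 29.7
```

Call:
drive_tool([
  {"tx": 0.03, "ty": 0, "tz": -0.02, "wx": 0, "wy": 0, "wz": 0, "claw": -0.8},
  {"tx": 0, "ty": 0, "tz": -0.03, "wx": 0, "wy": 0, "wz": 0, "claw": -0.8},
  {"tx": 0, "ty": 0, "tz": -0.03, "wx": 0, "wy": 0, "wz": 0, "claw": -0.8},
  {"tx": 0, "ty": 0, "tz": -0.03, "wx": 0, "wy": 0, "wz": 0, "claw": -0.8},
  {"tx": 0, "ty": 0, "tz": 0, "wx": 0, "wy": 0, "wz": 0, "claw": -0.8},
  {"tx": 0, "ty": 0, "tz": 0, "wx": 0, "wy": 0, "wz": 0, "claw": -0.8},
  {"tx": 0, "ty": 0, "tz": 0, "wx": 0, "wy": 0, "wz": 0, "claw": -0.8},
  {"tx": 0, "ty": 0, "tz": 0, "wx": 0, "wy": 0, "wz": 0, "claw": -0.8},
])

```text
clock: 22.8
tool_pos: [0.5162, 0.0576, 0.1444]
eef_rot: [0.716, 0.698, -0.0, -0.0]
contact_force: [-0.0, -0.7, -0.8]
opening: 0.271
finger_force: 29.8
```

```bash
python3 -c "
from h import *
t=r.get_state();print(t['tool_pos'],t['eef_rot'],t['contact_force'],t['moment'])"
```

```text
[0.51615788 0.05756418 0.14440384] [ 7.16023897e-01  6.98075744e-01 -1.48458718e-04 -1.12758377e-04] [-0.00542338 -0.71154908 -0.83348932] [-0.09694687 -0.02225067  0.00834537]
```

Call:
drive_tool([
  {"tx": 0, "ty": 0.05, "tz": 0, "wx": 0, "wy": 0, "wz": 0, "claw": -0.8},
  {"tx": 0, "ty": 0.05, "tz": 0, "wx": 0, "wy": 0, "wz": 0, "claw": -0.8},
  {"tx": 0, "ty": 0, "tz": 0, "wx": 0, "wy": 0, "wz": 0, "claw": -0.8},
  {"tx": 0, "ty": 0, "tz": 0, "wx": 0, "wy": 0, "wz": 0, "claw": -0.8},
  {"tx": 0, "ty": 0, "tz": 0, "wx": 0, "wy": 0, "wz": 0, "claw": -0.8},
  {"tx": 0, "ty": 0, "tz": 0, "wx": 0, "wy": 0, "wz": 0, "claw": -0.8},
  {"tx": 0, "ty": 0, "tz": 0, "wx": 0, "wy": 0, "wz": 0, "claw": -0.8},
  {"tx": 0, "ty": 0, "tz": 0, "wx": 0, "wy": 0, "wz": 0, "claw": -0.8},
])

```text
clock: 23.6
tool_pos: [0.5162, 0.0604, 0.1444]
eef_rot: [0.716, 0.698, -0.0, -0.0]
contact_force: [-1.0, -2.2, 0.9]
opening: 0.267
finger_force: 29.9
```

Call:
drive_tool([
  {"tx": 0, "ty": 0.04, "tz": 0, "wx": 0, "wy": 0, "wz": 0, "claw": -0.8},
  {"tx": 0, "ty": 0.03, "tz": 0, "wx": 0, "wy": 0, "wz": 0, "claw": -0.8},
  {"tx": 0, "ty": 0, "tz": 0, "wx": 0, "wy": 0, "wz": 0, "claw": -0.8},
  {"tx": 0, "ty": 0, "tz": 0, "wx": 0, "wy": 0, "wz": 0, "claw": -0.8},
  {"tx": 0, "ty": 0, "tz": 0, "wx": 0, "wy": 0, "wz": 0, "claw": -0.8},
  {"tx": 0, "ty": 0, "tz": 0, "wx": 0, "wy": 0, "wz": 0, "claw": -0.8},
  {"tx": 0, "ty": 0, "tz": 0, "wx": 0, "wy": 0, "wz": 0, "claw": -0.8},
  {"tx": 0, "ty": 0, "tz": 0, "wx": 0, "wy": 0, "wz": 0, "claw": -0.8},
])

```text
clock: 24.4
tool_pos: [0.5163, 0.0626, 0.1444]
eef_rot: [0.716, 0.698, -0.0, -0.0]
contact_force: [-1.1, -3.5, -0.6]
opening: 0.269
finger_force: 30.0
```

```bash
python3 -c "
from h import *
t=r.get_state();print(t['tool_pos'],t['eef_rot'],t['contact_force'],t['moment'])
s,W=snap('scene')
a=cv2.resize(s['image'][165:225,310:370],None,fx=10,fy=10,interpolation=cv2.INTER_LANCZOS4)
cv2.imwrite('pics/s6.png',cv2.convertScaleAbs(a,alpha=1.3,beta=10))
f=lambda p:((proj(p,s['K'],s['cam_to_world'])-[310,165]+.5)*10-.5).round(1)
print(f(t['tool_pos']+[0,0,-.076]))
"
```

```text
[0.51626961 0.06264857 0.14438514] [ 7.16028385e-01  6.98071160e-01 -7.04092656e-05 -4.82056321e-05] [-1.089221   -3.5075258  -0.60555475] [-0.82258504  0.41690055  0.06128897]
[232.8 396.1]
```

View pics/s6.png

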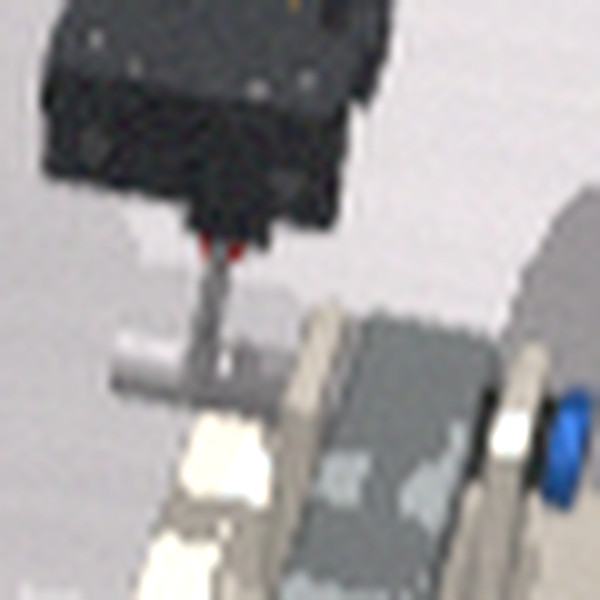

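The leg's lower end stayed fixed at (203,385) while the handle moved +y to (220,250), so the leg is captive in the hole. I'll straighten it and press down.

Call:
drive_tool([
  {"tx": 0, "ty": -0.1, "tz": 0, "wx": 0, "wy": 0, "wz": 0, "claw": -0.8},
  {"tx": 0, "ty": 0, "tz": -0.06, "wx": 0, "wy": 0, "wz": 0, "claw": -0.8},
  {"tx": 0, "ty": 0, "tz": -0.06, "wx": 0, "wy": 0, "wz": 0, "claw": -0.8},
  {"tx": 0, "ty": 0, "tz": -0.06, "wx": 0, "wy": 0, "wz": 0, "claw": -0.8},
  {"tx": 0, "ty": 0, "tz": -0.06, "wx": 0, "wy": 0, "wz": 0, "claw": -0.8},
  {"tx": 0, "ty": 0, "tz": -0.06, "wx": 0, "wy": 0, "wz": 0, "claw": -0.8},
  {"tx": 0, "ty": 0, "tz": 0, "wx": 0, "wy": 0, "wz": 0, "claw": -0.8},
  {"tx": 0, "ty": 0, "tz": 0, "wx": 0, "wy": 0, "wz": 0, "claw": -0.8},
])

```text
clock: 25.25
tool_pos: [0.5164, 0.0597, 0.1354]
eef_rot: [0.716, 0.698, 0.0, 0.0]
contact_force: [0.8, 0.3, -0.5]
opening: 0.269
finger_force: 30.0
```

Call:
drive_tool([
  {"tx": 0, "ty": 0, "tz": -0.04, "wx": 0, "wy": 0, "wz": 0, "claw": -0.8},
  {"tx": 0, "ty": 0, "tz": -0.04, "wx": 0, "wy": 0, "wz": 0, "claw": -0.8},
  {"tx": 0, "ty": 0, "tz": -0.04, "wx": 0, "wy": 0, "wz": 0, "claw": -0.8},
  {"tx": 0, "ty": 0, "tz": -0.04, "wx": 0, "wy": 0, "wz": 0, "claw": -0.8},
  {"tx": 0, "ty": 0, "tz": -0.04, "wx": 0, "wy": 0, "wz": 0, "claw": -0.8},
  {"tx": 0, "ty": 0, "tz": 0, "wx": 0, "wy": 0, "wz": 0, "claw": -0.8},
  {"tx": 0, "ty": 0, "tz": 0, "wx": 0, "wy": 0, "wz": 0, "claw": -0.8},
  {"tx": 0, "ty": 0, "tz": 0, "wx": 0, "wy": 0, "wz": 0, "claw": -0.8},
])

```text
clock: 26.05
tool_pos: [0.5167, 0.0597, 0.1293]
eef_rot: [0.716, 0.698, 0.0, 0.0]
contact_force: [2.7, 0.0, -1.8]
opening: 0.269
finger_force: 30.0
```

```bash
python3 -c "
from h import *
t=r.get_state();print(t['tool_pos'],t['eef_rot'],t['contact_force'],t['moment'])"
```

```text
[0.51670504 0.05970571 0.12933893] [7.16029151e-01 6.98070298e-01 2.68562713e-04 2.07153128e-04] [ 2.73024334  0.01309299 -1.7815401 ] [-0.0670291  -0.51346872  0.00184235]
```

Call:
drive_tool([
  {"tx": 0, "ty": 0, "tz": -0.04, "wx": 0, "wy": 0, "wz": 0, "claw": -0.8},
  {"tx": 0, "ty": 0, "tz": -0.04, "wx": 0, "wy": 0, "wz": 0, "claw": -0.8},
  {"tx": 0, "ty": 0, "tz": -0.04, "wx": 0, "wy": 0, "wz": 0, "claw": -0.8},
  {"tx": 0, "ty": 0, "tz": -0.04, "wx": 0, "wy": 0, "wz": 0, "claw": -0.8},
  {"tx": 0, "ty": 0, "tz": -0.04, "wx": 0, "wy": 0, "wz": 0, "claw": -0.8},
  {"tx": 0, "ty": 0, "tz": 0, "wx": 0, "wy": 0, "wz": 0, "claw": -0.8},
  {"tx": 0, "ty": 0, "tz": 0, "wx": 0, "wy": 0, "wz": 0, "claw": -0.8},
  {"tx": 0, "ty": 0, "tz": 0, "wx": 0, "wy": 0, "wz": 0, "claw": -0.8},
])

```text
clock: 26.85
tool_pos: [0.5166, 0.0597, 0.1231]
eef_rot: [0.716, 0.698, 0.0, 0.0]
contact_force: [3.0, 0.8, -4.4]
opening: 0.268
finger_force: 30.0
```

Call:
drive_tool([
  {"tx": 0, "ty": 0, "tz": -0.04, "wx": 0, "wy": 0, "wz": 0, "claw": -0.8},
  {"tx": 0, "ty": 0, "tz": -0.04, "wx": 0, "wy": 0, "wz": 0, "claw": -0.8},
  {"tx": 0, "ty": 0, "tz": -0.04, "wx": 0, "wy": 0, "wz": 0, "claw": -0.8},
  {"tx": 0, "ty": 0, "tz": -0.04, "wx": 0, "wy": 0, "wz": 0, "claw": -0.8},
  {"tx": 0, "ty": 0, "tz": -0.04, "wx": 0, "wy": 0, "wz": 0, "claw": -0.8},
  {"tx": 0, "ty": 0, "tz": -0.04, "wx": 0, "wy": 0, "wz": 0, "claw": -0.8},
  {"tx": 0, "ty": 0, "tz": 0, "wx": 0, "wy": 0, "wz": 0, "claw": -0.8},
  {"tx": 0, "ty": 0, "tz": 0, "wx": 0, "wy": 0, "wz": 0, "claw": -0.8},
])

```text
clock: 27.65
tool_pos: [0.5159, 0.0596, 0.1159]
eef_rot: [0.716, 0.698, -0.0, -0.0]
contact_force: [2.6, -0.4, -4.8]
opening: 0.263
finger_force: 30.0
```

```bash
python3 -c "
from h import *
t=r.get_state();print(t['tool_pos'],t['eef_rot'],t['contact_force'],t['moment'])"
```

```text
[0.51594561 0.05957863 0.1158562 ] [ 7.16041593e-01  6.98057440e-01 -4.16836125e-04 -2.71300426e-04] [ 2.58422627 -0.43245728 -4.83802863] [-0.09370534 -0.61035651 -0.03365573]
```

Call:
drive_tool([
  {"tx": 0, "ty": 0, "tz": -0.033, "wx": 0, "wy": 0, "wz": 0, "claw": -0.8},
  {"tx": 0, "ty": 0, "tz": -0.033, "wx": 0, "wy": 0, "wz": 0, "claw": -0.8},
  {"tx": 0, "ty": 0, "tz": -0.033, "wx": 0, "wy": 0, "wz": 0, "claw": -0.8},
  {"tx": 0, "ty": 0, "tz": -0.033, "wx": 0, "wy": 0, "wz": 0, "claw": -0.8},
  {"tx": 0, "ty": 0, "tz": -0.033, "wx": 0, "wy": 0, "wz": 0, "claw": -0.8},
  {"tx": 0, "ty": 0, "tz": 0, "wx": 0, "wy": 0, "wz": 0, "claw": -0.8},
  {"tx": 0, "ty": 0, "tz": 0, "wx": 0, "wy": 0, "wz": 0, "claw": -0.8},
  {"tx": 0, "ty": 0, "tz": 0, "wx": 0, "wy": 0, "wz": 0, "claw": -0.8},
])

```text
clock: 28.45
tool_pos: [0.5161, 0.0596, 0.1112]
eef_rot: [0.716, 0.698, -0.0, -0.0]
contact_force: [-0.5, -0.6, -0.2]
opening: 0.269
finger_force: 30.0
```

Spring force has vanished, so the leg has probably snapped. I'll press until the shoulder bears on the pin.

Call:
drive_tool([
  {"tx": 0, "ty": 0, "tz": -0.033, "wx": 0, "wy": 0, "wz": 0, "claw": -0.8},
  {"tx": 0, "ty": 0, "tz": -0.033, "wx": 0, "wy": 0, "wz": 0, "claw": -0.8},
  {"tx": 0, "ty": 0, "tz": -0.033, "wx": 0, "wy": 0, "wz": 0, "claw": -0.8},
  {"tx": 0, "ty": 0, "tz": -0.033, "wx": 0, "wy": 0, "wz": 0, "claw": -0.8},
  {"tx": 0, "ty": 0, "tz": 0, "wx": 0, "wy": 0, "wz": 0, "claw": -0.8},
  {"tx": 0, "ty": 0, "tz": 0, "wx": 0, "wy": 0, "wz": 0, "claw": -0.8},
  {"tx": 0, "ty": 0, "tz": 0, "wx": 0, "wy": 0, "wz": 0, "claw": -0.8},
  {"tx": 0, "ty": 0, "tz": 0, "wx": 0, "wy": 0, "wz": 0, "claw": -0.8},
])

```text
clock: 29.25
tool_pos: [0.5165, 0.0595, 0.1098]
eef_rot: [0.716, 0.698, 0.001, 0.001]
contact_force: [-4.0, -0.7, 24.8]
opening: 0.264
finger_force: 30.0
```

```bash
python3 -c "
from h import *
t=r.get_state();print(t['tool_pos'],t['eef_rot'],t['contact_force'],t['moment'])"
```

```text
[0.51652436 0.05947799 0.10977809] [7.16185378e-01 6.97909656e-01 5.81254634e-04 5.28569570e-04] [-4.02840402 -0.658875   24.83268797] [-0.33495395  1.27204631  0.03183458]
```

Call:
drive_tool([
  {"tx": 0, "ty": 0, "tz": 0.04, "wx": 0, "wy": 0, "wz": 0, "claw": -0.8},
  {"tx": 0, "ty": 0, "tz": 0.035, "wx": 0, "wy": 0, "wz": 0, "claw": -0.8},
  {"tx": 0, "ty": 0, "tz": 0, "wx": 0, "wy": 0, "wz": 0, "claw": -0.8},
  {"tx": 0, "ty": 0, "tz": 0, "wx": 0, "wy": 0, "wz": 0, "claw": -0.2},
  {"tx": 0, "ty": 0, "tz": 0, "wx": 0, "wy": 0, "wz": 0, "claw": 0.14},
  {"tx": 0, "ty": 0, "tz": 0, "wx": 0, "wy": 0, "wz": 0, "claw": 0.14},
  {"tx": 0, "ty": 0, "tz": 0, "wx": 0, "wy": 0, "wz": 0, "claw": 0.14},
  {"tx": 0, "ty": 0, "tz": 0, "wx": 0, "wy": 0, "wz": 0, "claw": 0.14},
])

```text
clock: 30.05
tool_pos: [0.5164, 0.0597, 0.1094]
eef_rot: [0.716, 0.698, -0.0, -0.0]
contact_force: [-0.2, -0.2, -0.5]
opening: 0.57
finger_force: 0.0
```

Call:
drive_tool([
  {"tx": 0, "ty": 0, "tz": 0.3, "wx": 0, "wy": 0, "wz": 0, "claw": 0.14},
  {"tx": 0, "ty": 0, "tz": 0.5, "wx": 0, "wy": 0, "wz": 0, "claw": 0.14},
  {"tx": 0, "ty": 0, "tz": 0.6, "wx": 0, "wy": 0, "wz": 0, "claw": 0.14},
  {"tx": 0, "ty": 0, "tz": 0.6, "wx": 0, "wy": 0, "wz": 0, "claw": 0.14},
  {"tx": -0.5, "ty": 0, "tz": 0.6, "wx": 0, "wy": 0, "wz": 0, "claw": 0.14},
  {"tx": -0.8, "ty": 0, "tz": 0, "wx": 0, "wy": 0, "wz": 0, "claw": 0.14},
  {"tx": -0.8, "ty": 0, "tz": 0, "wx": 0, "wy": 0, "wz": 0, "claw": 0.14},
  {"tx": -0.5, "ty": 0, "tz": 0, "wx": 0, "wy": 0, "wz": 0, "claw": 0.14},
])

```text
clock: 30.85
tool_pos: [0.4365, 0.0595, 0.1883]
eef_rot: [0.716, 0.698, -0.0, -0.0]
contact_force: [0.5, -0.8, -0.1]
opening: 0.568
finger_force: 0.0
```

```bash
python3 -c "
from h import *
s,W=snap('scene');s2,W2=snap('top')
t=r.get_state();print(t['tool_pos'],t['contact_force'])
a=cv2.resize(s['image'][165:225,310:370],None,fx=6.6,fy=8,interpolation=cv2.INTER_CUBIC)
b=cv2.resize(s2['image'][200:260,195:255],None,fx=6.6,fy=8,interpolation=cv2.INTER_CUBIC)
cv2.imwrite('pics/s7.png',np.hstack([a,b]))
for q,V in((s,W),(s2,W2)):
  I=q['image'].astype(int);x,y,z=V[...,0],V[...,1],V[...,2]
  for nm,m in(('red',I[...,2]>I[...,0]+40),('blue',(I[...,0]>I[...,2]+30)&(y>.12))):
    m=m&(x>.45)&(x<.58)&(y>0)&(y<.2)&(z>.05)&(z<.16)
    if m.any(): print(nm,m.sum(),np.nanmin(V[m],0).round(4),np.nanmax(V[m],0).round(4))
"
```

```text
[0.43613447 0.05949081 0.18815088] [ 0.03660637  0.4317053  -0.09887745]
red 82 [0.5118 0.0463 0.0818] [0.5353 0.0604 0.1387]
blue 40 [0.5048 0.1464 0.0607] [0.5344 0.1545 0.0892]
blue 24 [0.5061 0.1466 0.0788] [0.5269 0.1528 0.0912]
```

View pics/s7.png

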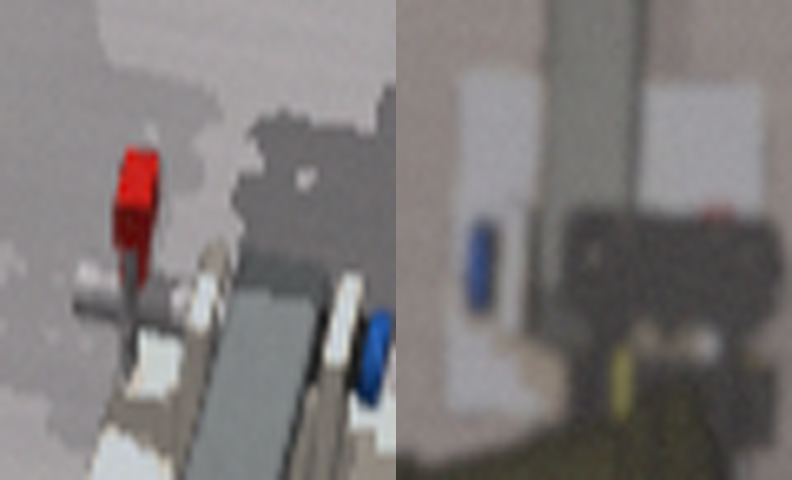

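The picture shows the clip standing free with its red shoulder on the pin at (133,280). The bent leg has passed in front of and below the pin at (130,360). The blue head is still home at (375,355), and the gripper is clear.

```bash
python3 -c "
from plant import workorder
print(workorder.finish_job())"
```

```text
the job is handed in; nothing more can be done
None
```

The pin is pushed home and the R-clip is through the cross-hole with its shoulder on the pin; the bent leg looks snapped round it, going by the forces and last picture. The gripper is clear and the job was handed in at about 31 s of the 67 s; the hand-in returned no verdict.

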